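Test puff at the microinjection bench

TASK

Fire a test puff from the microinjector, using nothing but a light fingertip tap at each spot: tap the raised end of the orange rocker so that the lamp box is fully on, then the raised end of the green rocker so that the injector's pressure is fully on, and only then tap the ribbed pedal down and let it spring back up. Pick nothing up: lamp box and pedal stay standing where they are, the injector's blue keys are not pressed, and the other things on the bench are left alone.

Things in the scene. Friction and masses are not known exactly. Their poses are not given: they have to be found in the camera images.
- lamp_box: LED lamp box, loose on rubber feet, about 0.9 kg: cream housing 150 mm deep (x), 130 wide (y), 50 high at its front (-x) edge, 71 at the back, so its grey panel slopes up 8 degrees towards +x. Two capped ports stick out 24 mm at the back. On the panel the orange rocker and, 62 mm to its left (+y), a black knob 14 mm high. Origin: centre of the underside, z up.
- lamp_rocker (a joint): Orange rocker switch, V-shaped, 44 mm along the box's x, 26 wide, on a pin 15 mm in front (-x) and 28 mm right (-y) of the box's centre. Rad: 0 = off (start; far, +x, white-marked end raised, its edge 12 mm above the panel), 0.32 = on (far end flat, 5 mm above the panel). About 3 N down near the raised end tips it; it stays where it is left, so push until it meets its stop.
- lamp_rocker_spot (a point): The point to tap on the lamp box's orange rocker: on the top face of its far (marked) end, 15 mm from the pin, 7 mm inside the end edge. It rides with the rocker and goes down about 5 mm when it switches on.
- injector: Gas microinjector, immovable: cream housing 190 mm deep (x), 240 wide (y), 50 high at its front (-x) edge, 77 at the back; blue-grey panel sloping up 8 degrees towards +x with display (back left), gauge (back right), two black knobs 18 mm high (front left), three blue keys in a row (middle) and the green rocker (front right). Origin: centre of the underside, z up.
- injector_rocker (a joint): Green rocker that switches the injector's pressure: same kind, size, force and values as the orange one (0 = off, far white-marked end raised; 0.32 = on). Its pin lies 30 mm in front (-x) and 68 mm to the right (-y) of the injector's centre. It starts off.
- injector_rocker_spot (a point): The point to tap on the injector's green rocker: on the top face of its far (marked) end, 15 mm from the pin, 7 mm inside the end edge. It rides with the rocker and goes down about 5 mm when it switches on.
- pedal: Trigger pedal of the injector, brought up onto the bench, loose on rubber feet, 0.8 kg: grey base 156 mm (x) by 100 mm (y), 33 mm high at its side cheeks, with a light grey, black-ribbed treadle, heel at -x, raised toe at +x about 55 mm above the bench; a black boot sticks out 12 mm at +x. Origin: centre of the underside, z up.
- treadle (a joint): The pedal's sprung treadle, a plate 140 x 84 x 8 mm hinged at the heel. Value in rad: 0 = up (at rest), 0.13 = fully down; it fires at about 0.07. At the point below it starts to move at about 2 N, goes down 7 mm to fire and 13 mm to its stop, where it takes about 4.5 N, and springs back when let go.
- treadle_spot (a point): The point to tap on the treadle: centre line of its top face, 100 mm from the hinge, 34 mm from the toe edge. It rides with the treadle; about 50 mm above the bench at rest.
- key_left (a joint): One of the injector's three blue pressure keys (the left one), 13 x 22 mm, 6 mm proud of the panel, 88 mm to the left (+y) of the injector's centre line. Value in m: 0 = up, 0.004 = pressed. Not to be pressed.
- key_middle (a joint): One of the injector's three blue pressure keys (the middle one), 13 x 22 mm, 6 mm proud of the panel, 48 mm to the left (+y) of the injector's centre line. Value in m: 0 = up, 0.004 = pressed. Not to be pressed.
- key_right (a joint): One of the injector's three blue pressure keys (the right one), 13 x 22 mm, 6 mm proud of the panel, 8 mm to the left (+y) of the injector's centre line. Value in m: 0 = up, 0.004 = pressed. Not to be pressed.
- petri_dish: Covered round glass petri dish, 92 mm across, 16 mm high. Not part of the job. Origin: centre of the underside.
- oil_bottle: Small amber bottle with black cap and paper label, 40 mm across, 75 mm high. Not part of the job. Origin: centre of the underside.
- capillary_box: Flat blue box with clear lid, 51 x 101 x 28 mm. Not part of the job. Origin: centre of the underside.
- vial: Small clear vial with red cap, 24 mm across, 50 mm high. Not part of the job. Origin: centre of the underside.
- slide_box: White slide box with grey lid, 87 x 42 x 38 mm. Not part of the job. Origin: centre of the underside.
- scissors: Small scissors with red finger rings, about 140 mm long, lying flat, 9 mm high. Not part of the job. Origin: centre of the underside.
- forceps: Steel forceps, about 125 mm long, lying flat, 10 mm high. Not part of the job. Origin: centre of the underside.
Things that resemble listed ones, but are neither listed nor needed, are in the scene too. Leave any pink or turquoise look-alike of the pedal alone.

How it is judged:
By the outcome, as a careful person would: the job done as asked, in the order asked, and still so for the second after the job is handed in, with the robot touching nothing.
It also fails if it takes over 54 s, if anything falls off the work surface, if the arm or the gripper's body presses on something with over 40 N, if the wrist force passes 120 N, or if a joint passes its speed limit or range.

ROBOT

A 6-joint arm with a two-finger parallel gripper is mounted at the origin on the work surface. World frame = base frame: x ahead of the robot, y to its left, z up, the work surface at z = 0. Lengths are in m, angles in rad, forces in N, time in s.
With the tool pointing down it reaches from about 0.35 to 0.975 m from the base axis. Payload 4.9 kg.
Tool frame: the origin (TCP) lies between the finger pads; the fingertips stand 19 mm ahead of it and the grasp point (between the pads) is the TCP; z points along the fingers, y is the direction in which the jaws open and shut (so a half turn about z gives the same grasp; the last joint's range is limited). The gripper opens to 85 mm and grips with 20 to 120 N. Pads are 22 mm wide; open, the fingers measure 114 mm over their backs; the gripper's body (76 mm by 85 mm) begins 54 mm behind the grasp point. The pads swing forward as they close: fully open they stand 13 mm farther back than shut.
Start: joints at [1.047, 0.053, 1.613, -0, 1.476, -0.119], TCP at [0.246, 0.574, 0.25] pointing down, gripper open.
Joint ranges: [-3.01, 3.01], [-1.01, 2.22], [0.06, 2.58], [-1.02, 4.17], [0.09, 2.62], [-3.14, 3.14]. Speed limits (rad/s): [2.57, 2.57, 3.14, 3.14, 3.14, 3.14].

INTERFACE

Orientations are given as a unit quaternion [w, x, y, z].
In Python, from plant import state, grab_frame, calibration, job_done gives the robot as it stands. The module is installed in compiled form; this text tells all that it offers.
- The arm moves only by the tool servo_tool, never from a script. Its argument "deltas" is a list that holds one entry, the list of rows, each a list of 5 numbers: the finger opening in mm, from 0 to 85.4, then the shift along the world's x, y, z in mm, then the turn about the world's z in units of 6 degrees (1.0 is 6 degrees). A call has 1 to 5 rows; each row is the pose to reach, as a shift and turn from the pose commanded when the call began; what a row does not reach only later rows make up. A row lasts 1/8 s, in which the tool goes at most 62.5 mm and 10.7 degrees, less where a joint would pass 70% of its speed; a pose out of reach is approached as far as the arm can. A call with a gripper value outside its range is refused whole. The fingers move at their own pace and stop on an object; the grip force is fixed at half the most. Time passes only in rows, so rows that repeat a pose let the fingers close. It gives the time, the measured TCP pose, the force and the opening at its end, in the units of the state.
- state(): the state, without advancing time (a new reading comes with each control period).
- grab_frame(name): name is "scene" or "top" or "wrist"; returns the picture (400x640x3 uint8, red, green, blue); there is no depth.
- calibration(name): a dict with "intrinsics" (3x3 intrinsics, pixels), "world_from_camera" (4x4, takes a point from camera to world coordinates). Camera axes: x right, y down, z forward; pixel columns grow to the right and rows downward; lengths in m; the calibration is good to about 2 mm. A picture is of the moment at which its call begins: read the wrist's pose just before it. calibration takes no time and is no camera call; for the wrist camera it gives the pose at the moment of the call.
- job_done(): hands the job in, once; it reports no verdict.
The state is a dict: "time": time; "joint_pos": joint angles; "joint_vel": joint speeds; "joint_efforts": joint torques, N m; "tool_pos": TCP position; "tool_rot": TCP orientation; "contact_force": force on the tool from outside, world axes, zero at the start; "ft_torque": the same for the moment, N m; "gripper_width": opening from 0.0 (shut) to 1.0 (fully open).
Only numpy, scipy, OpenCV 4.12 (cv2) and the standard library are available. Lean on these libraries where they do the work, as an engineer would, in place of code of your own. Each camera call takes 0.05 s, during which the arm holds its last target.

## Working session

There is one attempt and no reset: what is moved stays moved. The work goes in short steps, Python scripts to look and compute and a tool call to move; the robot and the scene stay as the last step left them, time stands still between calls to the robot, and variables do not carry over. Pictures are saved under pics/ and viewed, and the job is handed in when it is done.

Besides the shell and the picture viewer there is one more tool, called after "Emit:" as name([rows], argument=value, ...), one row to a line, values as JSON. servo_tool: Moves the arm, as the interface text tells. Its arguments: {"type":"object","properties":{"deltas":{"type":"array","items":{"type":"array","items":{"type":"array","items":{"type":"number"}}}}},"required":["deltas"]}

```bash
mkdir -p pics; python3 - <<'E'
from plant import *
import cv2
s=state();print(s['time'],s['tool_pos'],s['tool_rot'],s['gripper_width'],s['contact_force'])
for n in ['scene','top']:
    f=grab_frame(n);cv2.imwrite(f'pics/{n}0.png',f[:,:,::-1])
    c=calibration(n);print(n,c['intrinsics'],c['world_from_camera'])
E
```

```text
0.0 [0.24586628 0.57397407 0.2490505 ] [-3.30583744e-04  2.01040377e-01  9.79582395e-01 -9.94777863e-04] 0.9983044093415148 [-0.03224065 -0.42027342  0.7539011 ]
scene [[452.66255482   0.         324.45858295]
 [  0.         452.66255482 200.97564003]
 [  0.           0.           1.        ]] [[-0.87754643  0.30996471 -0.36583348  1.00585302]
 [ 0.47948097  0.56217514 -0.6738376   0.74832724]
 [-0.00320339 -0.76673397 -0.64195697  0.87623226]
 [ 0.          0.          0.          1.        ]]
top [[415.45667956   0.         319.51380941]
 [  0.         415.45667956 199.95977305]
 [  0.           0.           1.        ]] [[ 0.01220623 -0.99813496  0.05981314  0.46552017]
 [-0.99983717 -0.01297837 -0.01253782 -0.08616994]
 [ 0.01329071 -0.05965036 -0.99813085  1.22144947]
 [ 0.          0.          0.          1.        ]]
```

View pics/scene0.png

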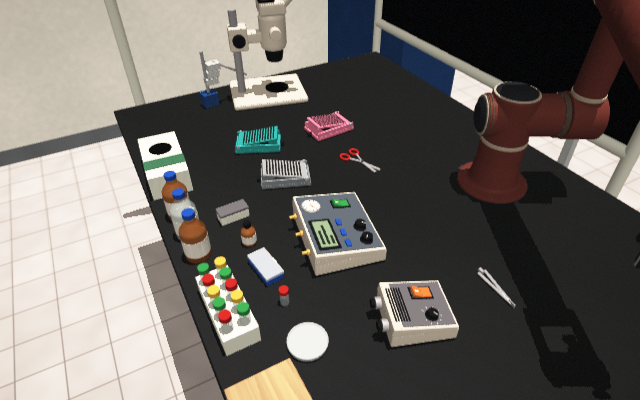

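View pics/top0.png

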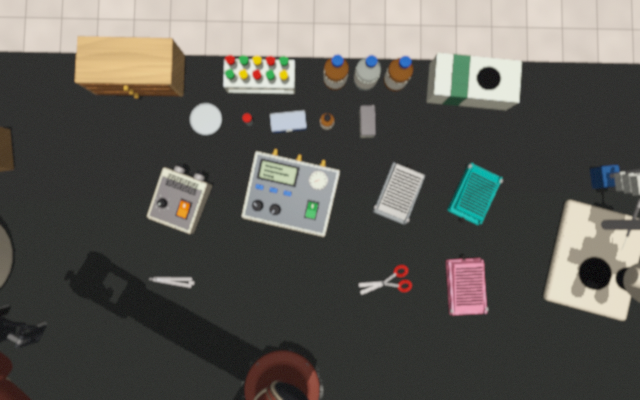

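The top view shows the lamp box with its orange rocker at (183,208), and the injector with its green rocker at (311,209). There are three pedal candidates: grey (400,193), turquoise (476,193) and pink (467,287). Only the grey one fits the description, with its grey base and light grey treadle. I'll check the details in enlarged crops.

```bash
cat > h.py <<'E'
import numpy as np,cv2
from plant import *
def ray(n,u,v,c=None):
    c=c or calibration(n);K=np.array(c['intrinsics']);T=np.array(c['world_from_camera'])
    d=T[:3,:3]@np.linalg.solve(K,[u,v,1]);return T[:3,3],d
def onz(n,u,v,z,c=None):
    o,d=ray(n,u,v,c);return o+d*(z-o[2])/d[2]
def proj(n,p,c=None):
    c=c or calibration(n);K=np.array(c['intrinsics']);T=np.array(c['world_from_camera'])
    q=K@(T[:3,:3].T@(np.array(p)-T[:3,3]));return q[:2]/q[2]
def tri(u1,u2):
    o1,d1=ray('scene',*u1);o2,d2=ray('top',*u2)
    st=np.linalg.lstsq(np.c_[d1,-d2],o2-o1,rcond=None)[0]
    a,b=o1+d1*st[0],o2+d2*st[1];return (a+b)/2,np.linalg.norm(a-b)
E
python3 - <<'E'
import cv2,numpy as np
t=cv2.imread('pics/top0.png');s=cv2.imread('pics/scene0.png')
a=cv2.resize(t[145:245,135:335],None,fx=4,fy=4,interpolation=cv2.INTER_CUBIC)
b=cv2.resize(t[150:240,360:460],None,fx=4,fy=4,interpolation=cv2.INTER_CUBIC)
cv2.imwrite('pics/ca.png',a);cv2.imwrite('pics/cb.png',b)
cv2.imwrite('pics/cc.png',cv2.resize(s[150:350,250:470],None,fx=3,fy=3,interpolation=cv2.INTER_CUBIC)[:600])
E
```

```text
(no output)
```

View pics/ca.png

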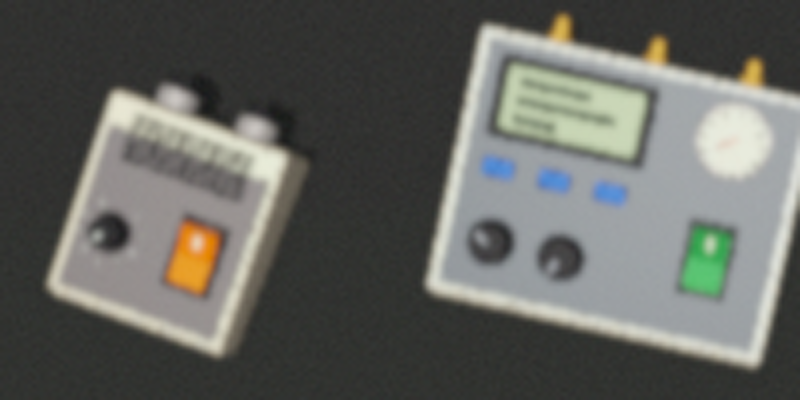

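View pics/cb.png

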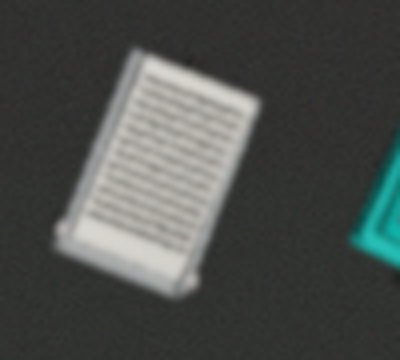

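View pics/cc.png

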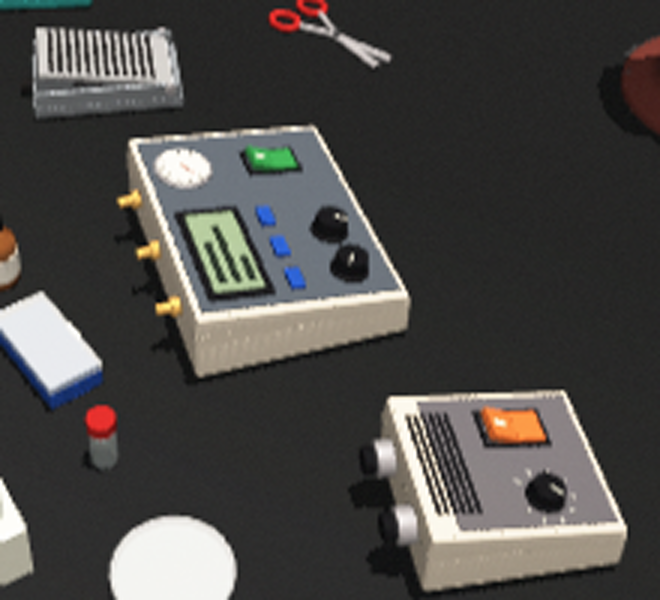

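```bash
cat > m.py <<'E'
from h import *
t=cv2.imread('pics/top0.png');s=cv2.imread('pics/scene0.png')
def mask(im,lo,hi,roi):
    h=cv2.cvtColor(im,cv2.COLOR_BGR2HSV);m=cv2.inRange(h,lo,hi);k=np.zeros_like(m);x0,y0,x1,y1=roi;k[y0:y1,x0:x1]=m[y0:y1,x0:x1];return k
def show(name,im,n,lo,hi,roi,z):
    m=mask(im,lo,hi,roi);c=max(cv2.findContours(m,0,1)[0],key=cv2.contourArea)
    r=cv2.minAreaRect(c);b=cv2.boxPoints(r)
    M=cv2.moments(c);cen=(M['m10']/M['m00'],M['m01']/M['m00'])
    P=np.array([onz(n,*p,z) for p in b])[:,:2]
    print(name,'cen px',np.round(cen,1),'world',np.round(onz(n,*cen,z),4),'corners mm',np.round(P*1000).tolist(),'edges',np.round([np.linalg.norm(P[i]-P[i-1])*1000 for i in (1,2)],1))
    e=P[1]-P[0];f=P[2]-P[1];L=e if np.linalg.norm(e)>np.linalg.norm(f) else f
    if L[0]<0:L=-L
    print('   long axis yaw deg',np.degrees(np.arctan2(L[1],L[0])).round(1))
    return cen
O=((5,150,120),(22,255,255));G=((45,120,60),(75,255,255))
lt=show('lampR top',t,'top',*O,(160,180,205,230),.065);ls=show('lampR sc',s,'scene',*O,(390,270,450,310),.065)
print(tri(ls,lt))
gt=show('injR top',t,'top',*G,(295,190,330,230),.066);gs=show('injR sc',s,'scene',*G,(325,190,360,215),.066)
print(tri(gs,gt))
W=((0,0,60),(180,90,255))
show('lamp top',t,'top',*W,(140,160,225,240),.06)
show('inj top',t,'top',((0,0,60),(180,110,255)),(235,145,345,240),.063)
show('pedal top',t,'top',*W,(365,150,430,230),.045)
show('keys?',t,'top',((105,120,120),(120,255,255)),(250,180,300,200),.072)
E
python3 m.py
```

```text
lampR top cen px [183.1 208.9] world [0.5049 0.2773 0.065 ] corners mm [[488.0, 297.0], [531.0, 284.0], [522.0, 257.0], [479.0, 270.0]] edges [44.5 29. ]
   long axis yaw deg -16.6
lampR sc cen px [420.6 291.4] world [0.5061 0.2796 0.065 ] corners mm [[518.0, 256.0], [476.0, 279.0], [494.0, 301.0], [535.0, 279.0]] edges [47.8 28.8]
   long axis yaw deg -28.8
(array([0.50485206, 0.27816796, 0.06262946]), np.float64(0.00041902372183805485))
injR top cen px [310.9 210.6] world [ 0.5048 -0.0771  0.066 ] corners mm [[491.0, -61.0], [530.0, -70.0], [525.0, -95.0], [485.0, -85.0]] edges [40.5 25.7]
   long axis yaw deg -13.2
injR sc cen px [339.9 202.6] world [ 0.5099 -0.0751  0.066 ] corners mm [[521.0, -100.0], [482.0, -78.0], [498.0, -52.0], [536.0, -73.0]] edges [44.8 30.2]
   long axis yaw deg -28.9
(array([ 0.50635173, -0.07790982,  0.06235157]), np.float64(0.003260448015174196))
lamp top cen px [178.3 199.4] world [0.5316 0.293  0.06  ] corners mm [[480.0, 391.0], [643.0, 337.0], [591.0, 192.0], [428.0, 248.0]] edges [172.3 153.6]
   long axis yaw deg -18.5Traceback (most recent call last):
  File "m.py", line 22, in <module>
    show('inj top',t,'top',((0,0,60),(180,110,255)),(235,145,345,240),.063)
    ~~~~^^^^^^^^^^^^^^^^^^^^^^^^^^^^^^^^^^^^^^^^^^^^^^^^^^^^^^^^^^^^^^^^^^^
TypeError: show() missing 1 required positional argument: 'z'
```

```bash
sed -i "s/show('inj top',t,'top',((0,0,60),(180,110,255))/show('inj top',t,'top',*((0,0,60),(180,110,255))/; s/show('keys?',t,'top',((105,120,120),(120,255,255))/show('keys',t,'top',*((105,120,120),(120,255,255))/" m.py; cat >> m.py <<'E'
show('pedal sc',s,'scene',*W,(255,152,315,192),.03)
s_=state();q=s_['tool_rot'];from scipy.spatial.transform import Rotation as R
print(R.from_quat([q[1],q[2],q[3],q[0]]).as_matrix().round(3))
print('top px of heights')
# pedal treadle corners by eye (crop cb/4 + offset): toe-left,toe-right,heel base left,right
for p,z in [((138,50),.052),((260,100),.055),((55,243),.0),((185,297),.0)]:
    print(onz('top',360+p[0]/4,150+p[1]/4,z).round(4))
E
python3 m.py | sed -n '10,$p'
python3 - <<'E'
import cv2
s=cv2.imread('pics/scene0.png')
cv2.imwrite('pics/cd.png',cv2.resize(s[148:200,245:325],None,fx=8,fy=8,interpolation=cv2.INTER_CUBIC))
E
```

```text
(array([ 0.50635173, -0.07790982,  0.06235157]), np.float64(0.003260448015174196))
lamp top cen px [178.3 199.4] world [0.5316 0.293  0.06  ] corners mm [[480.0, 391.0], [643.0, 337.0], [591.0, 192.0], [428.0, 248.0]] edges [172.3 153.6]
   long axis yaw deg -18.5
inj top cen px [290.  193.6] world [ 0.5517 -0.018   0.063 ] corners mm [[480.0, 125.0], [695.0, 81.0], [642.0, -166.0], [427.0, -119.0]] edges [219.2 252.8]
   long axis yaw deg 77.8
pedal top cen px [398.9 193.3] world [ 0.5578 -0.3269  0.045 ] corners mm [[503.0, -246.0], [654.0, -306.0], [613.0, -412.0], [462.0, -351.0]] edges [162.5 113.9]
   long axis yaw deg -21.5
keys cen px [259.  186.5] world [0.5696 0.0676 0.072 ] corners mm [[574.0, 76.0], [574.0, 59.0], [566.0, 59.0], [565.0, 76.0]] edges [16.6  8.3]
   long axis yaw deg -89.2
pedal sc cen px [284.4 173.9] world [ 0.5702 -0.3168  0.03  ] corners mm [[606.0, -430.0], [462.0, -351.0], [533.0, -214.0], [665.0, -287.0]] edges [163.9 153.3]
   long axis yaw deg -28.9
[[-0.919  0.394 -0.001]
 [ 0.394  0.919 -0.002]
 [ 0.    -0.002 -1.   ]]
top px of heights
[ 0.645  -0.3127  0.052 ]
[ 0.6101 -0.3988  0.055 ]
[ 0.509  -0.2617  0.    ]
[ 0.4704 -0.3577  0.    ]
```

View pics/cd.png

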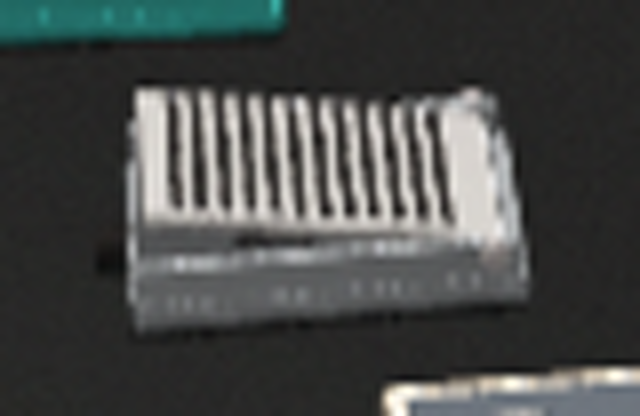

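Emit:
servo_tool([
  [[0, 50, -55, 0, 0.2], [0, 90, -100, 0, 0.4], [0, 130, -145, 0, 0.6], [0, 170, -190, 0, 0.8], [0, 205, -226, 0, 0.8]],
])

```text
time: 0.72
tool_pos: [0.452, 0.3465, 0.2499]
tool_rot: [-0.0, 0.16, 0.987, -0.0]
contact_force: [-0.1, 1.0, 1.1]
gripper_width: 0.001
```

Emit:
servo_tool([
  [[0, 30, -35, -20, 0], [0, 50, -60, -50, 0], [0, 63, -75, -90, 0], [0, 63, -75, -90, 0], [0, 63, -75, -90, 0]],
])

```text
time: 1.35
tool_pos: [0.5142, 0.274, 0.1611]
tool_rot: [0.0, 0.16, 0.987, 0.0]
contact_force: [-0.1, -0.0, 0.4]
gripper_width: 0.0
```

```bash
cat > w.py <<'E'
from h import *
import sys
n=sys.argv[1]
s=state();c=calibration('wrist');f=grab_frame('wrist')[:,:,::-1].copy()
cv2.imwrite(f'pics/{n}.png',f);np.savez(f'pics/{n}.npz',K=c['intrinsics'],T=c['world_from_camera'])
print(s['time'],np.round(s['tool_pos'],4),np.round(s['contact_force'],2),s['gripper_width']);print(np.round(c['intrinsics'],1),np.round(c['world_from_camera'],3))
E
python3 w.py w1
```

```text
1.35 [0.5142 0.274  0.1611] [-0.1  -0.    0.42] 0.00031053690858529883
[[289.4   0.  323.1]
 [  0.  289.4 199.8]
 [  0.    0.    1. ]] [[ 0.316  0.9    0.301  0.437]
 [ 0.949 -0.3   -0.098  0.3  ]
 [ 0.002  0.317 -0.948  0.286]
 [ 0.     0.     0.     1.   ]]
```

View pics/w1.png

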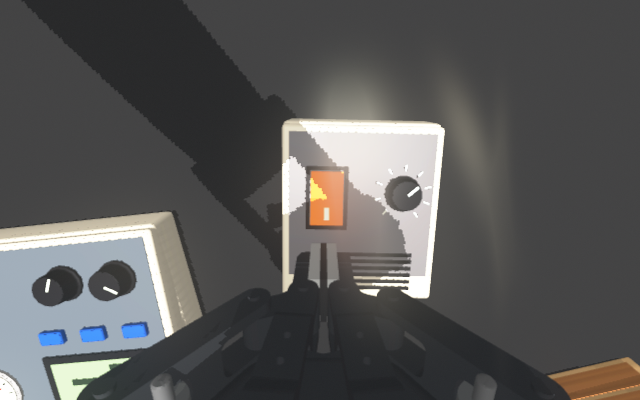

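```bash
cat > a.py <<'E'
from h import *
import sys
n,col,zf,zn,yaw=sys.argv[1],sys.argv[2],float(sys.argv[3]),float(sys.argv[4]),float(sys.argv[5])
d=np.load(f'pics/{n}.npz');c={'intrinsics':d['K'],'world_from_camera':d['T']}
im=cv2.imread(f'pics/{n}.png');h=cv2.cvtColor(im,cv2.COLOR_BGR2HSV)
lo,hi={'o':((3,150,100),(30,255,255)),'g':((45,110,50),(80,255,255))}[col]
m=cv2.inRange(h,lo,hi);x0,y0,x1,y1=map(int,sys.argv[6:10]);k=np.zeros_like(m);k[y0:y1,x0:x1]=m[y0:y1,x0:x1]
cc=max(cv2.findContours(k,0,1)[0],key=cv2.contourArea);r=cv2.minAreaRect(cc);b=cv2.boxPoints(r);b=b[np.argsort(b[:,1])]
print(r,b.tolist())
near=b[:2].mean(0);far=b[2:].mean(0)
N=onz('',*near,zn,c);F=onz('',*far,zf,c)
print('near',N.round(4),'far',F.round(4),'len',np.linalg.norm((F-N)[:2]).round(4),'yaw',np.degrees(np.arctan2(*(F-N)[1::-1])))
for s in (b[:2],b[2:]): print('width',np.linalg.norm(onz('',*s[0],zn if s is b[:2] else zf,c)-onz('',*s[1],zf,c)))
u=np.array([np.cos(np.radians(yaw)),np.sin(np.radians(yaw)),0])
print('spot from far',(F-.007*u).round(4),'spot from near',(N+.0365*u).round(4))
E
python3 a.py w1 o .0734 .0604 -18.4 295 160 350 232
```

```text
((323.5, 211.5), (27.0, 27.0), 90.0) [[310.0, 198.0], [337.0, 198.0], [337.0, 225.0], [310.0, 225.0]]
near [0.5076 0.277  0.0604] far [0.5251 0.2711 0.0734] len 0.0184 yaw -18.497984097214857
width 0.020833932018238212
width 0.021503300875469585
spot from far [0.5184 0.2734 0.0734] spot from near [0.5423 0.2654 0.0604]
```

```bash
sed -i "s/((3,150,100),(30/((0,120,80),(30/" a.py
python3 a.py w1 o .0734 .0604 -18.4 295 160 350 232; python3 -c "
import cv2
i=cv2.imread('pics/w1.png');cv2.imwrite('pics/w1c.png',cv2.resize(i[110:300,270:450],None,fx=3,fy=3,interpolation=2))"
```

```text
((325.9999694824219, 197.99998474121094), (31.999996185302734, 53.99999237060547), 0.0) [[309.9999694824219, 170.99998474121094], [341.9999694824219, 170.99998474121094], [309.9999694824219, 224.99998474121094], [341.9999694824219, 224.99998474121094]]
near [0.4869 0.286  0.0604] far [0.5257 0.273  0.0734] len 0.0409 yaw -18.4182204760305
width 0.02394745018527201
width 0.025486309316258008
spot from far [0.5191 0.2752 0.0734] spot from near [0.5215 0.2744 0.0604]
```

View pics/w1c.png

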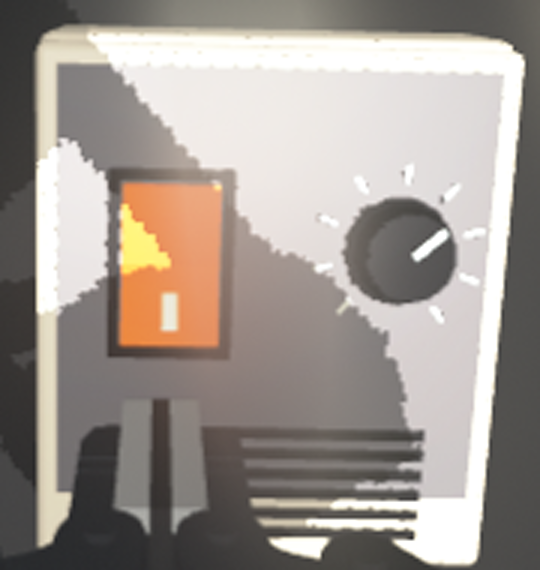

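Emit:
servo_tool([
  [[0, 4, 0, -35, 0], [0, 5, 0.5, -60, 0], [0, 5, 0.5, -60, 0], [0, 5, 0.5, -60, 0]],
])

```text
time: 1.9
tool_pos: [0.5201, 0.275, 0.1027]
tool_rot: [0.002, 0.159, 0.987, 0.001]
contact_force: [0.2, -0.3, 0.3]
gripper_width: 0.002
```

Emit:
servo_tool([
  [[0, 0, 0, -2, 0], [0, 0, 0, -4, 0], [0, 0, 0, -6, 0], [0, 0, 0, -6, 0]],
])

```text
time: 2.4
tool_pos: [0.519, 0.2738, 0.0941]
tool_rot: [-0.0, 0.16, 0.987, -0.0]
contact_force: [-0.4, 0.2, 0.5]
gripper_width: -0.001
```

Emit:
servo_tool([
  [[0, 0, 0, -1, 0], [0, 0, 0, -2, 0], [0, 0, 0, -3, 0], [0, 0, 0, -3, 0]],
])

```text
time: 2.9
tool_pos: [0.5193, 0.274, 0.0915]
tool_rot: [0.0, 0.16, 0.987, -0.0]
contact_force: [-0.9, -0.1, 1.1]
gripper_width: 0.002
```

Emit:
servo_tool([
  [[0, 0, 0, -1, 0], [0, 0, 0, -2, 0], [0, 0, 0, -2, 0]],
])

```text
time: 3.28
tool_pos: [0.5199, 0.2739, 0.0899]
tool_rot: [0.001, 0.16, 0.987, 0.0]
contact_force: [1.0, -2.8, 3.2]
gripper_width: 0.004
```

Emit:
servo_tool([
  [[0, 0, 0, -1, 0], [0, 0, 0, -2, 0], [0, 0, 0, -2, 0]],
])

```text
time: 3.65
tool_pos: [0.5193, 0.2742, 0.0874]
tool_rot: [0.0, 0.16, 0.987, 0.0]
contact_force: [2.1, -1.4, 3.6]
gripper_width: 0.001
```

Emit:
servo_tool([
  [[0, 0, 0, -1, 0], [0, 0, 0, -2, 0], [0, 0, 0, -2, 0]],
])

```text
time: 4.03
tool_pos: [0.5188, 0.2742, 0.0852]
tool_rot: [-0.0, 0.16, 0.987, 0.0]
contact_force: [0.7, 0.4, 3.5]
gripper_width: -0.001
```

Emit:
servo_tool([
  [[0, 0, 0, -1, 0], [0, 0, 0, -1, 0]],
])

```text
time: 4.28
tool_pos: [0.5189, 0.2742, 0.085]
tool_rot: [-0.0, 0.16, 0.987, 0.0]
contact_force: [-1.7, -0.3, 8.2]
gripper_width: -0.0
```

Emit:
servo_tool([
  [[0, 0, 0, -1, 0], [0, 0, 0, -1, 0]],
])

```text
time: 4.53
tool_pos: [0.519, 0.2742, 0.0848]
tool_rot: [-0.0, 0.16, 0.987, -0.0]
contact_force: [-3.7, -1.4, 11.8]
gripper_width: -0.0
```

Contact came at TCP z ≈ 91 mm. The stop is at 85 mm, where the force rose to about 12 N, so I'll lift and check.

Emit:
servo_tool([
  [[0, 0, 0, 15, 0], [0, 0, 0, 60, 0], [0, -5, 0, 78, 0], [0, -5, 0, 78, 0], [0, -5, 0, 78, 0]],
])

```text
time: 5.15
tool_pos: [0.513, 0.2736, 0.1593]
tool_rot: [-0.001, 0.16, 0.987, -0.001]
contact_force: [-0.1, 0.6, -1.2]
gripper_width: -0.0
```

```bash
python3 w.py w2; python3 a.py w2 o .067 .067 -18.4 295 150 350 232; python3 -c "
from h import *
f=grab_frame('scene')[:,:,::-1];g=cv2.imread('pics/scene0.png')
a=np.hstack([cv2.resize(x[270:350,365:465],None,fx=4,fy=4,interpolation=2) for x in (g,f)])
i=cv2.imread('pics/w2.png');b=cv2.resize(i[110:300,250:450],(400,380));cv2.imwrite('pics/w2c.png',a);cv2.imwrite('pics/w2d.png',b)"
```

```text
5.15 [0.513  0.2736 0.1593] [-0.12  0.6  -1.18] -0.0003130085987182511
[[289.4   0.  323.1]
 [  0.  289.4 199.8]
 [  0.    0.    1. ]] [[ 0.316  0.901  0.298  0.437]
 [ 0.949 -0.299 -0.1    0.299]
 [-0.001  0.314 -0.949  0.284]
 [ 0.     0.     0.     1.   ]]
((327.5, 200.5), (53.0, 33.0), 90.0) [[311.0, 174.0], [344.0, 174.0], [344.0, 227.0], [311.0, 227.0]]
near [0.4861 0.2863 0.067 ] far [0.5281 0.2725 0.067 ] len 0.0442 yaw -18.124793928114688
width 0.025325519053224884
width 0.026911312607505195
spot from far [0.5214 0.2747 0.067 ] spot from near [0.5207 0.2748 0.067 ]
```

View pics/w2c.png

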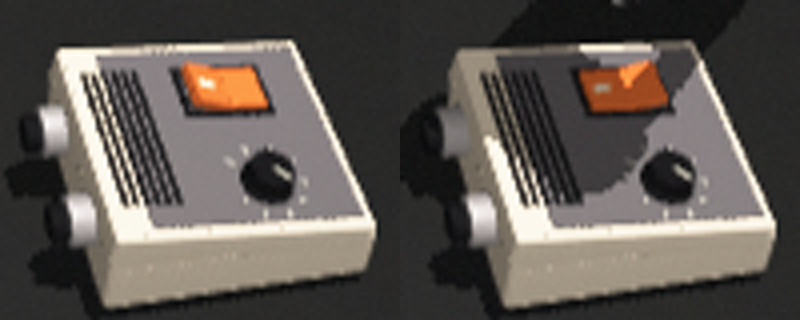

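View pics/w2d.png

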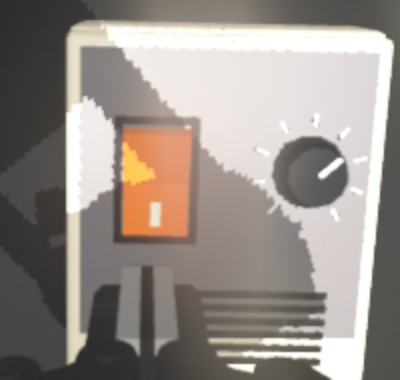

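The orange rocker is flipped: its near end is now raised, the far end is flat, and the box hasn't moved. Next is the injector.

Emit:
servo_tool([
  [[0, 0, -60, 10, 0.2], [0, 0, -120, 10, 0.4], [0, 0, -180, 10, 0.6], [0, 0, -240, 10, 0.8], [0, 1, -300, 5, 1]],
])

```text
time: 5.88
tool_pos: [0.5145, -0.0278, 0.1654]
tool_rot: [-0.0, 0.108, 0.994, 0.0]
contact_force: [1.7, -0.4, 0.6]
gripper_width: 0.004
```

Emit:
servo_tool([
  [[0, 2, -40, -5, 0], [0, 2, -54, -5, 0], [0, 2, -54, -5, 0], [0, 2, -54, -5, 0], [0, 2, -54, -5, 0]],
])

```text
time: 6.5
tool_pos: [0.5172, -0.0788, 0.1613]
tool_rot: [0.0, 0.107, 0.994, 0.0]
contact_force: [-0.0, 0.2, -0.3]
gripper_width: -0.001
```

```bash
python3 w.py w3
```

```text
6.5 [ 0.5172 -0.0788  0.1613] [-0.01  0.18 -0.34] -0.0007986982808835047
[[289.4   0.  323.1]
 [  0.  289.4 199.8]
 [  0.    0.    1. ]] [[ 0.213  0.927  0.31   0.438]
 [ 0.977 -0.202 -0.066 -0.062]
 [ 0.001  0.317 -0.948  0.286]
 [ 0.     0.     0.     1.   ]]
```

View pics/w3.png

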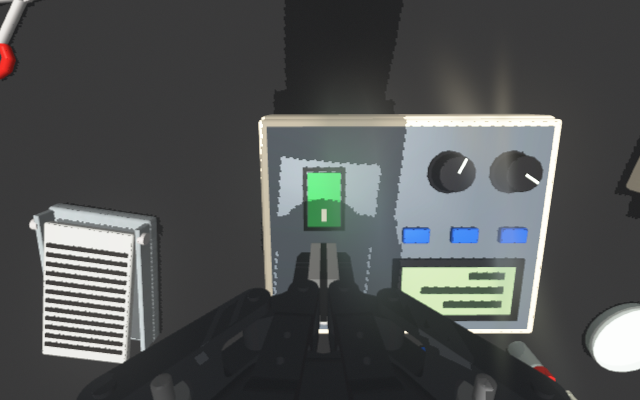

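```bash
python3 a.py w3 g .0741 .061 -12.2 295 160 350 235
```

```text
((323.5, 199.5), (53.0, 33.0), 90.0) [[307.0, 173.0], [340.0, 173.0], [340.0, 226.0], [307.0, 226.0]]
near [ 0.4898 -0.0721  0.061 ] far [ 0.529  -0.0807  0.0741] len 0.0401 yaw -12.318727791179555
width 0.02469783659086928
width 0.026256498758422404
spot from far [ 0.5221 -0.0792  0.0741] spot from near [ 0.5255 -0.0799  0.061 ]
```

Emit:
servo_tool([
  [[0, 4, -0.5, -40, 0], [0, 5, -0.5, -60, 0], [0, 5, -0.5, -66, 0], [0, 5, -0.5, -66, 0], [0, 5, -0.5, -66, 0]],
])

```text
time: 7.18
tool_pos: [0.523, -0.0806, 0.0967]
tool_rot: [0.001, 0.108, 0.994, -0.0]
contact_force: [0.1, 0.4, 0.3]
gripper_width: -0.004
```

Emit:
servo_tool([
  [[0, 0, 0, -1, 0], [0, 0, 0, -2, 0], [0, 0, 0, -3, 0], [0, 0, 0, -3, 0]],
])

```text
time: 7.68
tool_pos: [0.5223, -0.0806, 0.0925]
tool_rot: [0.0, 0.108, 0.994, -0.0]
contact_force: [-0.7, -0.3, 1.8]
gripper_width: 0.004
```

Emit:
servo_tool([
  [[0, 0, 0, -1, 0], [0, 0, 0, -2, 0], [0, 0, 0, -2, 0]],
])

```text
time: 8.05
tool_pos: [0.5229, -0.0808, 0.0909]
tool_rot: [0.001, 0.108, 0.994, -0.0]
contact_force: [1.2, -1.1, 3.8]
gripper_width: -0.001
```

Emit:
servo_tool([
  [[0, 0, 0, -1, 0], [0, 0, 0, -2, 0], [0, 0, 0, -2, 0]],
])

```text
time: 8.43
tool_pos: [0.5223, -0.0806, 0.0884]
tool_rot: [0.0, 0.108, 0.994, -0.0]
contact_force: [2.3, -0.5, 3.9]
gripper_width: -0.003
```

Emit:
servo_tool([
  [[0, 0, 0, -1, 0], [0, 0, 0, -2, 0], [0, 0, 0, -2, 0]],
])

```text
time: 8.8
tool_pos: [0.5217, -0.0804, 0.0859]
tool_rot: [-0.001, 0.108, 0.994, 0.0]
contact_force: [1.5, -0.9, 2.8]
gripper_width: -0.001
```

Emit:
servo_tool([
  [[0, 0, 0, -1, 0], [0, 0, 0, -1, 0]],
])

```text
time: 9.05
tool_pos: [0.5219, -0.0805, 0.0857]
tool_rot: [-0.001, 0.108, 0.994, 0.0]
contact_force: [-0.5, 0.2, 7.4]
gripper_width: -0.001
```

Emit:
servo_tool([
  [[0, 0, 0, -1, 0], [0, 0, 0, -1, 0]],
])

```text
time: 9.3
tool_pos: [0.5219, -0.0805, 0.0855]
tool_rot: [-0.001, 0.108, 0.994, 0.0]
contact_force: [-4.2, 0.2, 11.6]
gripper_width: 0.002
```

The stop is met at z 85.6 mm and 12 N. I'll lift and check.

Emit:
servo_tool([
  [[0, 0, 0, 15, 0], [0, 0, 0, 60, 0], [0, -5, 0, 78, 0], [0, -5, 0, 78, 0], [0, -5, 0, 78, 0]],
])

```text
time: 9.93
tool_pos: [0.516, -0.0802, 0.1605]
tool_rot: [-0.001, 0.108, 0.994, 0.0]
contact_force: [-0.2, -0.1, 0.6]
gripper_width: 0.004
```

```bash
python3 w.py w4; python3 a.py w4 g .068 .068 -12.2 295 150 350 235; python3 -c "
from h import *
f=grab_frame('scene')[:,:,::-1];g=cv2.imread('pics/scene0.png')
a=np.hstack([cv2.resize(x[180:280,285:385],None,fx=4,fy=4,interpolation=2) for x in (g,f)])
cv2.imwrite('pics/w4c.png',a)"
```

```text
9.925 [ 0.516  -0.0802  0.1605] [-0.19 -0.1   0.61] 0.003910651942091642
[[289.4   0.  323.1]
 [  0.  289.4 199.8]
 [  0.    0.    1. ]] [[ 0.215  0.927  0.307  0.437]
 [ 0.977 -0.204 -0.066 -0.063]
 [ 0.001  0.314 -0.949  0.285]
 [ 0.     0.     0.     1.   ]]
((325.5, 201.5), (53.0, 33.0), 90.0) [[309.0, 175.0], [342.0, 175.0], [342.0, 228.0], [309.0, 228.0]]
near [ 0.4884 -0.0719  0.068 ] far [ 0.5318 -0.0814  0.068 ] len 0.0444 yaw -12.258973370077763
width 0.02537306640048541
width 0.026961879149155724
spot from far [ 0.5249 -0.0799  0.068 ] spot from near [ 0.5241 -0.0796  0.068 ]
```

View pics/w4c.png

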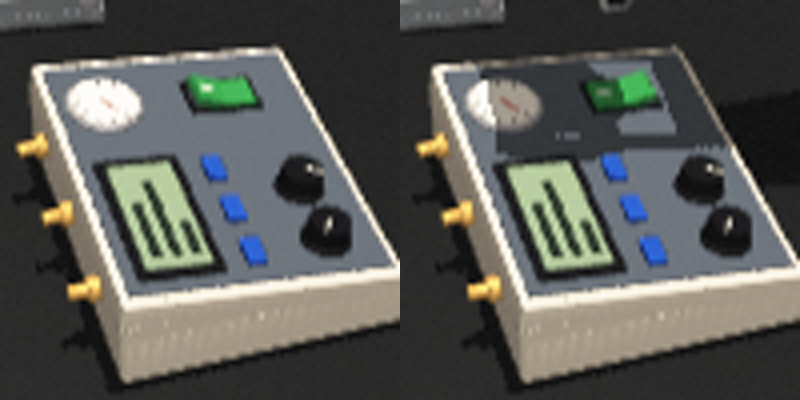

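View pics/w4.png

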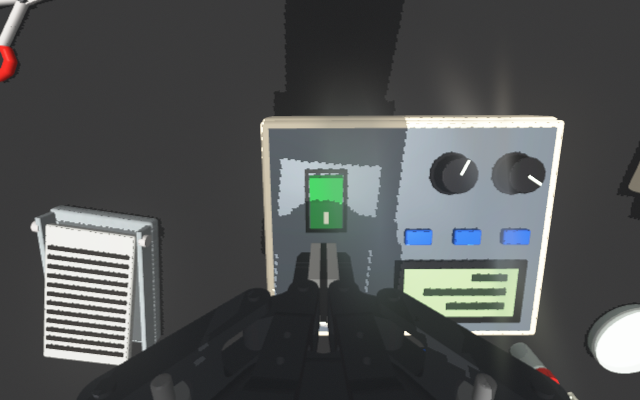

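The green rocker is on and the keys are untouched. Now the pedal: in w4 its treadle has heel corners (47,225) and (135,233), and toe corners (44,358) and (128,361).

```bash
python3 - <<'E'
from h import *
d=np.load('pics/w4.npz');c={'intrinsics':d['K'],'world_from_camera':d['T']}
P=[onz('',*p,z,c)for p,z in [((47,225),.036),((135,233),.036),((44,358),.055),((128,361),.055)]]
h=(P[0]+P[1])/2;t=(P[2]+P[3])/2;u=(t-h)[:2];L=np.linalg.norm(u);u/=L
print(np.round(P,4));print('len',L,'widths',np.linalg.norm(P[0]-P[1]),np.linalg.norm(P[2]-P[3]),'yaw',np.degrees(np.arctan2(u[1],u[0])),'spot',t[:2]-.034*u)
# scene+top
a,e=tri((245+137/8,148+90/8),(360+260/4,150+100/4));b,e2=tri((245+147/8,148+220/8),(360+146/4,150+56/4))
print(a,e,b,e2,(a+b)/2)
E
```

```text
[[ 0.4867 -0.3371  0.036 ]
 [ 0.512  -0.2604  0.036 ]
 [ 0.6167 -0.3939  0.055 ]
 [ 0.6389 -0.3119  0.055 ]]
len 0.13937337327174804 widths 0.08075579532167161 0.08494966680816034 yaw -22.859560681116687 spot [ 0.59646468 -0.33968602]
[ 0.61004945 -0.39991679  0.04883348] 0.0019046413863176698 [ 0.64026369 -0.31851723  0.04811221] 0.0025398917089993283 [ 0.62515657 -0.35921701  0.04847285]
```

Emit:
servo_tool([
  [[0, 15, -58, 0, -0.3], [0, 30, -115, 0, -0.6], [0, 45, -170, 0, -0.9], [0, 58, -225, 0, -1.2], [0, 70, -263, 0, -1.4]],
])

```text
time: 10.65
tool_pos: [0.5867, -0.3457, 0.1603]
tool_rot: [-0.001, 0.182, 0.983, 0.001]
contact_force: [0.7, 0.4, 0.3]
gripper_width: -0.001
```

Emit:
servo_tool([
  [[0, 0, 0, -10, 0], [0, 0, 0, -15, 0], [0, 0, 0, -15, 0]],
])

```text
time: 11.02
tool_pos: [0.5863, -0.3417, 0.1455]
tool_rot: [-0.001, 0.18, 0.984, 0.001]
contact_force: [1.1, 0.3, 0.0]
gripper_width: -0.001
```

```bash
python3 w.py w5
```

```text
11.025 [ 0.5863 -0.3417  0.1455] [1.12 0.3  0.04] -0.0009254471079073218
[[289.4   0.  323.1]
 [  0.  289.4 199.8]
 [  0.    0.    1. ]] [[ 0.354  0.888  0.294  0.511]
 [ 0.935 -0.337 -0.109 -0.313]
 [ 0.002  0.314 -0.949  0.27 ]
 [ 0.     0.     0.     1.   ]]
```

View pics/w5.png

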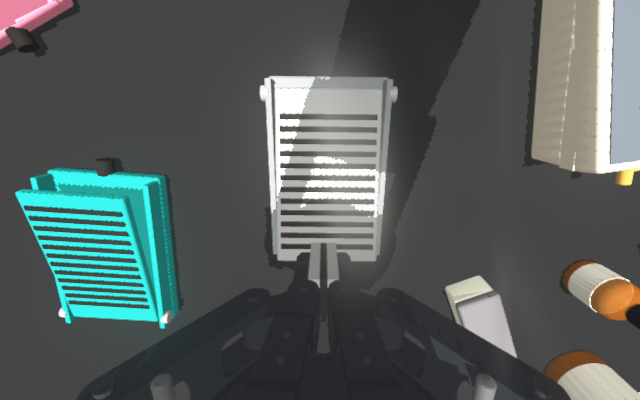

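The grey pedal fills the centre of the view, with its heel at row ~88 and its toe edge at row ~260, columns 273–381. The turquoise pedal at (90,245) is well clear.

```bash
python3 - <<'E'
from h import *
d=np.load('pics/w5.npz');c={'intrinsics':d['K'],'world_from_camera':d['T']}
P=[onz('',*p,z,c)for p,z in [((276,88),.036),((380,88),.036),((273,260),.055),((380,260),.055)]]
h=(P[0]+P[1])/2;t=(P[2]+P[3])/2;u=(t-h)[:2];L=np.linalg.norm(u);u/=L
print(np.round(P,4));print('len',L,'widths',np.linalg.norm(P[0]-P[1]),np.linalg.norm(P[2]-P[3]),'yaw',np.degrees(np.arctan2(u[1],u[0])),'spot',t[:2]-.034*u, h[:2]+.106*u)
im=cv2.imread('pics/w5.png');cv2.imwrite('pics/w5c.png',cv2.resize(im[70:280,250:400],None,fx=2.8,fy=2.8))
print(proj('',[.594,-.344,.05],c))
E
```

```text
[[ 0.4878 -0.3419  0.036 ]
 [ 0.5156 -0.2684  0.036 ]
 [ 0.6127 -0.3963  0.055 ]
 [ 0.6447 -0.3121  0.055 ]]
len 0.1361176766425105 widths 0.07864885135180916 0.09003865214542228 yaw -21.10055686161158 spot [ 0.59698698 -0.34192775] [ 0.60060899 -0.34332541]
[323.21714773 217.93913325]
```

View pics/w5c.png

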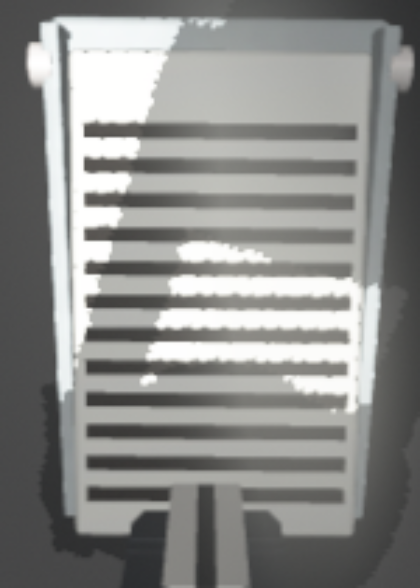

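Emit:
servo_tool([
  [[0, 8, -1, -30, 0], [0, 10, -1, -55, 0], [0, 10, -1, -67, 0], [0, 10, -1, -67, 0], [0, 10, -1, -67, 0]],
])

```text
time: 11.7
tool_pos: [0.5978, -0.3449, 0.0819]
tool_rot: [0.001, 0.18, 0.984, -0.001]
contact_force: [0.1, 0.2, 0.5]
gripper_width: 0.001
```

Emit:
servo_tool([
  [[0, 0, 0, -2, 0], [0, 0, 0, -4, 0], [0, 0, 0, -6, 0], [0, 0, 0, -6, 0]],
])

```text
time: 12.2
tool_pos: [0.5969, -0.3444, 0.074]
tool_rot: [-0.0, 0.18, 0.984, 0.0]
contact_force: [-0.3, 0.2, -0.1]
gripper_width: 0.001
```

Emit:
servo_tool([
  [[0, 0, 0, -2, 0], [0, 0, 0, -4, 0], [0, 0, 0, -4, 0]],
])

```text
time: 12.58
tool_pos: [0.5969, -0.3444, 0.0699]
tool_rot: [-0.0, 0.18, 0.984, 0.0]
contact_force: [0.4, 0.1, -0.4]
gripper_width: 0.002
```

Emit:
servo_tool([
  [[0, 0, 0, -2, 0], [0, 0, 0, -4, 0], [0, 0, 0, -4, 0]],
])

```text
time: 12.95
tool_pos: [0.5976, -0.3447, 0.0667]
tool_rot: [0.001, 0.18, 0.984, -0.0]
contact_force: [-0.9, 0.3, 2.3]
gripper_width: -0.002
```

Contact at about 69 mm. I'll keep pressing down.

Emit:
servo_tool([
  [[0, 0, 0, -2, 0], [0, 0, 0, -4, 0], [0, 0, 0, -4, 0]],
])

```text
time: 13.32
tool_pos: [0.5974, -0.3448, 0.0625]
tool_rot: [0.0, 0.18, 0.984, -0.0]
contact_force: [2.0, -0.1, 2.9]
gripper_width: 0.0
```

Emit:
servo_tool([
  [[0, 0, 0, -2, 0], [0, 0, 0, -4, 0], [0, 0, 0, -4, 0]],
])

```text
time: 13.7
tool_pos: [0.5973, -0.3447, 0.0584]
tool_rot: [0.0, 0.18, 0.984, -0.0]
contact_force: [2.4, -0.2, 3.1]
gripper_width: 0.001
```

Emit:
servo_tool([
  [[0, 0, 0, -1, 0], [0, 0, 0, -2, 0], [0, 0, 0, -2, 0]],
])

```text
time: 14.08
tool_pos: [0.5973, -0.3447, 0.0564]
tool_rot: [0.0, 0.18, 0.984, -0.0]
contact_force: [2.4, -0.8, 4.2]
gripper_width: -0.001
```

The treadle is down about 12 mm at 4.2 N, well past the firing point. I'll release it and check.

Emit:
servo_tool([
  [[0, 0, 0, 8, 0], [0, 0, 0, 20, 0], [0, -2, 0, 60, 0], [0, -10, 1, 90, 0], [0, -10, 1, 90, 0]],
])

```text
time: 14.7
tool_pos: [0.5879, -0.3442, 0.1497]
tool_rot: [0.002, 0.181, 0.984, -0.001]
contact_force: [-0.5, -0.0, 0.0]
gripper_width: -0.0
```

Emit:
servo_tool([
  [[0, -50, 0, 30, 0], [0, -100, 0, 60, 0], [0, -150, 0, 90, 0], [0, -190, 0, 120, 0], [0, -190, 0, 120, 0]],
])

```text
time: 15.32
tool_pos: [0.3959, -0.344, 0.2679]
tool_rot: [0.001, 0.182, 0.983, -0.001]
contact_force: [1.3, -0.5, -0.3]
gripper_width: 0.003
```

```bash
python3 w.py w6; python3 -c "
from h import *
F={n:grab_frame(n)[:,:,::-1] for n in ('scene','top')}
for n in F: cv2.imwrite(f'pics/{n}9.png',F[n])
g=cv2.imread('pics/scene0.png');f=F['scene']
a=np.hstack([cv2.resize(x[148:200,245:325],None,fx=5,fy=5,interpolation=2) for x in (g,f)])
b=np.hstack([cv2.resize(x[190:350,285:465],(400,335),interpolation=2) for x in (g,f)])
cv2.imwrite('pics/fin.png',np.vstack([a,b]))"
```

```text
15.325 [ 0.3959 -0.344   0.2679] [ 1.28 -0.49 -0.29] 0.002526474001596066
[[289.4   0.  323.1]
 [  0.  289.4 199.8]
 [  0.    0.    1. ]] [[ 0.357  0.885  0.298  0.32 ]
 [ 0.934 -0.339 -0.114 -0.315]
 [-0.     0.319 -0.948  0.392]
 [ 0.     0.     0.     1.   ]]
```

View pics/fin.png

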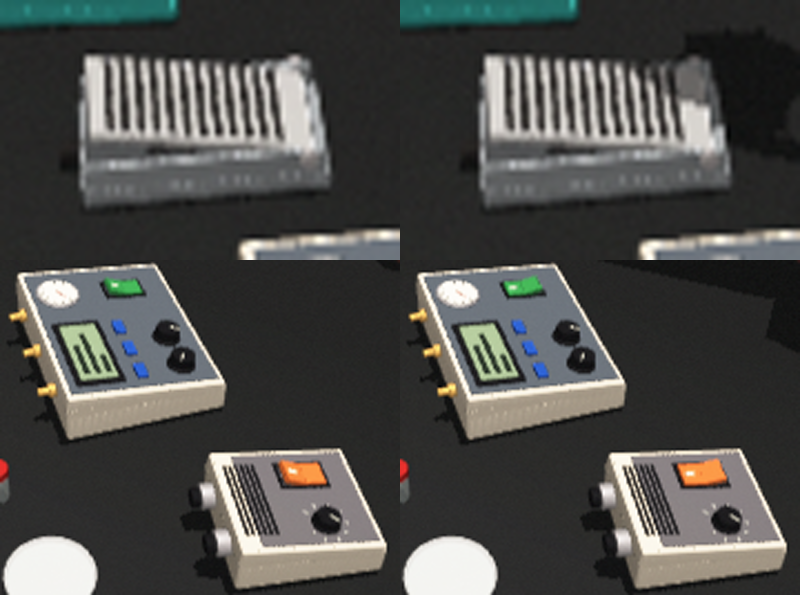

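View pics/top9.png

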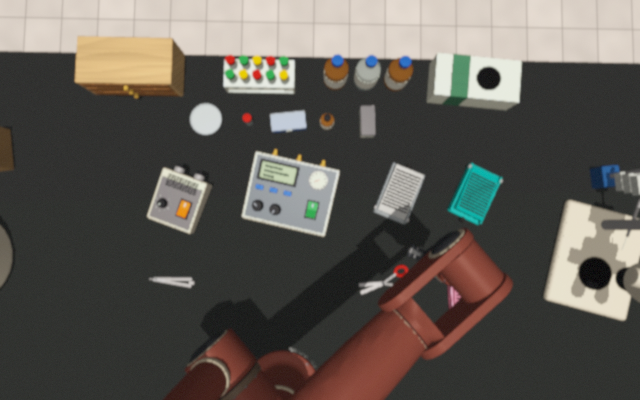

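Both rockers show their far ends flat, the treadle is back up, and nothing has shifted. The arm is clear, so I'm handing in.

```bash
python3 -c "
from plant import *
print(job_done(),state()['time'])"
```

```text
the job is handed in; nothing more can be done
the job is handed in; nothing more can be done
```

I fired the test puff in the order asked, using the closed fingertips only, and handed the job in at about 15.4 s of the 54 s allowed.

1. **Orange rocker:** I pushed its far end until it met its stop. Contact came at tool height 91 mm, the stop at 85 mm, and the force there rose to about 12 N.
2. **Green rocker:** This went the same way, with the stop at about 85.5 mm and about 12 N.
3. **Grey pedal:** I pressed the treadle down about 12 mm, past the 7 mm firing point, at about 4 N, then let it go. The force stayed just under the 4.5 N given for the stop, so it may not have bottomed out.

**Last checks:** The final scene and top pictures, compared with the first ones, show both rockers with the far end flat and the treadle back up. The lamp box, pedal, injector keys and the bench items in view look unmoved. In the last top view the arm hides the pink pedal and part of the scissors, so I could not check those two; the arm only passed well above that area.

**Disagreements:** My estimates of each tap point differed by 2–4 mm for the rockers and about 6 mm for the pedal. I settled these from close-up wrist pictures, and the contact heights came out as expected. The puff itself cannot be seen; I infer it from how far the treadle went down.

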